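# Set and lock the stop against the can on the welding table

### The job

Two stop rails lie on the welding table; only one has a steel can standing in its V-block. Slide that rail's stop along until its pad rests against the can, then turn the black clamp knob on that stop clockwise (seen from above) as far as it goes, to lock the stop there, and let go. Leave the can seated upright in its V-block and do not disturb the stop and knob of the other rail.

Things in the scene. Friction and masses are not known exactly. Their poses are not given: they have to be found in the camera images.
- grip (a point): Knob of the stop to set: black upright bar handle 46 mm long, 14 thick, 38 high, on the stop's steel block (56 mm along the rail, 70 wide). Point on its vertical turning axis, 11 mm below the handle's top, 77 mm above the table; 25 mm of free handle below it. x runs along the bar: crosswise to the rail when loose, along it when locked. A grip on the bar can both slide the stop and turn the knob.
- knob (a joint): Turn of that knob, rad: 0 fully loose, grows clockwise seen from above, end stop at 1.45 (fully locked). Starts at 0 to 0.15. Turning takes about 0.1 Nm; it brakes the stop on the rail from about 0.7 on, and above 1.2 the stop holds against some 15 N, so slide first, then lock. It stays where it is left.
- pad (a point): Centre of the face of that stop's pad, a dark steel plate 60 mm wide, 42 high, carried 85 mm ahead of the knob's axis, 36 mm above the table. x points level along the rail, from stop to can: the way the stop slides. The stop starts 30 to 180 mm short of the can and slides with about 3 N of drag while the knob is loose.
- can_mid (a point): Centre (half-way up) of the can: plain round steel, 82 mm diameter, 95 mm high with a narrower neck, about 0.5 kg, standing loose in the V-block on the rail (flat aluminium bar 12 mm thick, 70 wide, 440 long). Its top is 107 mm above the table. Like cans stand elsewhere.
- v_seat (a point): Where the can's centre belongs: the seat of the fixed dark steel V-block (45 mm high) on the rail, open towards the stop. The can starts seated here.
- spare_bar_end (a point): One end of the bar handle of the knob on the other rail's stop, 23 mm out from that knob's axis, 77 mm above the table. That rail is alike but its V-block is empty. Leave this stop and knob as they are.
Mind the look-alikes: they are no part of the job. What is shaped like the part that bears can_mid but pink is not meant.

How it is judged:
By the outcome, as a careful person would: the job done as asked, in the order asked, and still so for the second after the job is handed in, with the robot touching nothing.
It also fails if it takes over 35 s, if anything falls off the work surface, if the arm or the gripper's body presses on something with over 40 N, if the wrist force passes 120 N, or if a joint passes its speed limit or range.

### The arm

A 7-joint arm with a two-finger parallel gripper is mounted at the origin on the work surface. World frame = base frame: x ahead of the robot, y to its left, z up, the work surface at z = 0. Lengths are in m, angles in rad, forces in N, time in s.
With the tool pointing down it reaches from about 0.425 to 0.925 m from the base axis. Payload 6.8 kg.
Tool frame: the origin (TCP) lies midway between the tips of the shut fingers; the grasp point (between the pads) lies 19 mm behind it; z points along the fingers, y is the line along which they close (so a half turn about z gives the same grasp; the last joint's range is limited). The gripper opens to 85 mm and grips with 20 to 120 N. Pads are 22 mm wide; open, the fingers measure 114 mm over their backs; the gripper's body (76 mm by 85 mm) begins 54 mm behind the grasp point. The pads swing forward as they close: fully open they stand 13 mm farther back than shut.
Start: joints at [-1.418, 0.477, 0.022, 1.555, -0.011, 1.109, -0.083], TCP at [0.174, 0.652, 0.231] pointing down, gripper open.
Joint ranges: [-2.96, 2.96], [-0.34, 2.1], [-1.41, 1.46], [0.24, 2.44], [-1.37, 4.51], [0.17, 1.92], [-2.96, 2.96]. Speed limits (rad/s): [2.39, 2.39, 3.14, 3.14, 3.14, 3.14, 3.14].

### API

Orientations are given as a rotation vector (axis times angle).
In Python, from bench import env gives the robot as it stands. The module is installed in compiled form; this text tells all that it offers. Calls block until the motion is done:
- env.goto(position, orientation): joint-space move of the TCP to a pose.
- env.move_straight(position, feed=0.15, orientation=None): straight line of the TCP; orientation=None keeps the orientation; feed is the mean speed in m/s.
- env.movej(angles): joint-space move.
- env.move_gripper(opening, grasp_force=None): finger opening in m; grasp_force is the grip in N (None keeps the last); returns when the fingers have stopped.
- env.hold(seconds).
- env.solve_ik(position, orientation): joint angles nearest the present ones, or None.
- env.sense(): the state.
- env.snapshot(name): name is "scene" or "top"; returns a dict with "color" (420x560x3 uint8, red, green, blue), "mtx" (3x3 intrinsics, pixels), "k1" (the pictures are not rectified: a ray, as slopes to the right and down, at radius r is drawn at 1 + k1 r^2 times it, then the intrinsics apply), "world_to_cam" (4x4, takes a point from world to camera coordinates). Camera axes: x right, y up, looking along -z (the intrinsics and any distortion apply to the point x, -y, -z); pixel columns grow to the right and rows downward; lengths in m; the calibration is good to about 2 mm. A picture is of the moment at which its call begins. There is no depth.
A pose or a line that the arm cannot do raises env.PlanningError and nothing moves.
- env.sign_off(): hands the job in; it is judged then, once.
Trained networks look in a picture, given as the dict that the camera call returned (one of the last four; its "shot" number tells which), for a name from the list of things; names that differ only in an ending like _2 or _b are one class to them, and where a whole thing is asked for, a point or a joint stands for the part that bears it (a point fixed in the world has none). Each returns a list of dicts, best first, with "confidence" (0 to 1); they miss things now and then, are a little off and sometimes report something else, mostly with a low value. They report only what shows in the picture. A call takes as long as a camera call. They do not tell look-alikes from the thing itself.
- env.look_for(label, picture): "location" ([row, column] in pixels, amid what is visible of it).
- env.outline_of(label, picture): "mask" (420x560 bool, what is visible of it) and "location" ([row, column] in pixels, amid what is visible of it).
The state is a dict: "clock": time; "q": joint angles; "qvel": joint speeds; "joint_efforts": joint torques, N m; "tool_pos": TCP position; "ee_rot": TCP orientation; "wrist_force": force on the tool from outside, world axes, zero at the start; "ft_torque": the same for the moment, N m; "gripper_width": finger opening in m; "grip_force": force on a finger pad.
Only numpy, scipy, OpenCV 4.12 (cv2) and the standard library are available. Lean on these libraries where they do the work, as an engineer would, in place of code of your own. Each camera call takes 0.05 s, during which the arm holds its last target. There are 200 camera calls.

## Working session

There is one attempt and no reset: what is moved stays moved. The work goes in short steps, each a Python script; the robot and the scene stay as the last script left them, time stands still between calls to the robot, and variables do not carry over. Pictures are saved under pics/ and viewed, at most 10 in all, crops included, and the job is handed in when it is done.

```bash
mkdir -p pics; cat > h.py <<'E'
import numpy as np, cv2
from bench import env
def ray(p,rc):
    K=p["mtx"];k=p["k1"]
    d=np.array([(rc[1]-K[0,2])/K[0,0],(rc[0]-K[1,2])/K[1,1]]);u=d.copy()
    for _ in range(20): u=d/(1+k*(u@u))
    T=np.array(p["world_to_cam"]);R=T[:3,:3]
    return -R.T@T[:3,3], R.T@np.array([u[0],-u[1],-1])
def at(p,rc,z):
    o,d=ray(p,rc);return o+d*(z-o[2])/d[2]
def save(p,n): cv2.imwrite("pics/"+n,p["color"][:,:,::-1])
E
python3 - <<'E'
from h import *
P={n:env.snapshot(n) for n in("scene","top")}
for n,p in P.items():
    save(p,n+"1.png")
    for l,z in(("grip",.077),("pad",.036),("can_mid",.06),("spare_bar_end",.077),("v_seat",.06)):
        for r in env.look_for(l,p)[:5]:
            print(n,l,np.round(r["location"]),round(r["confidence"],2),at(p,r["location"],z).round(3))
E
```

```text
scene grip [310. 280.] 0.78 [ 0.665 -0.162  0.077]
scene pad [307. 289.] 0.79 [ 0.659 -0.129  0.036]
scene can_mid [160. 247.] 0.98 [0.355 0.071 0.06 ]
scene can_mid [227. 358.] 0.74 [0.65  0.087 0.06 ]
scene spare_bar_end [203. 253.] 0.95 [ 0.463 -0.019  0.077]
scene v_seat [219. 379.] 0.57 [0.671 0.133 0.06 ]
top grip [149. 362.] 0.6 [ 0.65  -0.146  0.077]
top pad [152. 354.] 0.58 [ 0.657 -0.135  0.036]
top can_mid [295. 242.] 0.97 [0.345 0.09  0.06 ]
top can_mid [148. 253.] 0.82 [0.651 0.083 0.06 ]
top spare_bar_end [237. 289.] 0.87 [0.46  0.001 0.077]
top v_seat [155. 221.] 0.94 [0.635 0.149 0.06 ]
```

View pics/top1.png

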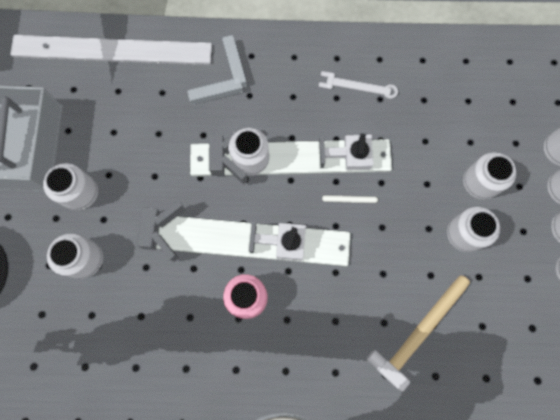

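View pics/scene1.png

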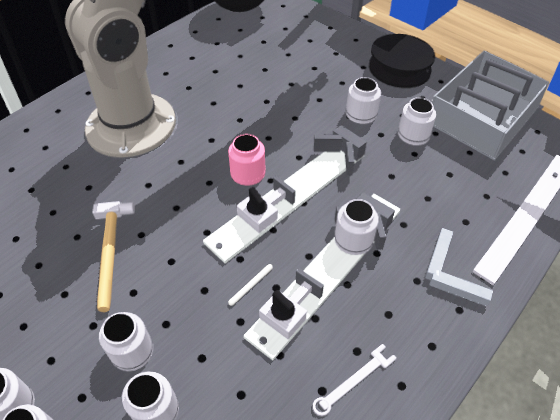

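The top view shows the target rail as the upper one: can at (248,148), stop and black knob at about (360,150). The lower rail's V-block is empty, and its knob is at (290,240). Next I'll refine the rail axis and the knob position.

```bash
cat >> h.py <<'E'
def tri(a,ra,b,rb):
    o1,d1=ray(a,ra);o2,d2=ray(b,rb)
    s=np.linalg.lstsq(np.c_[d1,-d2],o2-o1,rcond=None)[0]
    p,q=o1+s[0]*d1,o2+s[1]*d2
    return (p+q)/2,np.linalg.norm(p-q)
E
python3 - <<'E'
from h import *
t=env.snapshot("top");s=env.snapshot("scene")
for l in("grip","pad"):
    a,b=env.look_for(l,t)[0],env.look_for(l,s)[0]
    print(l,tri(t,a["location"],s,b["location"]))
print("can",tri(t,env.look_for("can_mid",t)[1]["location"],s,env.look_for("can_mid",s)[1]["location"]))
out=[]
for p,(r,c) in((t,(110,300)),(s,(270,230))):
    crop=p["color"][r:r+80,c:c+100,::-1]
    out.append(cv2.resize(crop,None,fx=5,fy=5,interpolation=cv2.INTER_CUBIC)[:,:400] if 0 else cv2.resize(crop,(400,320),interpolation=cv2.INTER_CUBIC))
cr=cv2.resize(t["color"][120:190,180:400,::-1],(800,255),interpolation=cv2.INTER_CUBIC)
cv2.imwrite("pics/crop.png",np.vstack([np.hstack(out),cr]))
# rail
g=t["color"].min(2)[120:190,180:400]
n,L,st,_=cv2.connectedComponentsWithStats((g>200).astype(np.uint8))
for i in range(1,n):
    if st[i,4]>100: print(st[i]+[180,120,0,0,0])
for l in("grip","knob"):
  for p in(t,s):
    for r in env.outline_of(l,p)[:2]:
      m=r["mask"];rr,cc=np.nonzero(m);print(l,p["shot"],r["confidence"],m.sum(),rr.min(),rr.max(),cc.min(),cc.max())
# predicted px of axis points
E
```

```text
grip (array([ 0.65666496, -0.14127989,  0.04779625]), np.float64(0.0027643584782852063))
pad (array([ 0.65872623, -0.1327738 ,  0.03377471]), np.float64(0.0008152255184594535))
can (array([0.53361061, 0.00118028, 0.27201562]), np.float64(0.15021992968008072))
[229 133  33  32 244]
[329 136  45  30 455]
[372 140  19  31 212]
[ 269  142   78   31 1080]
[191 144  19  31 515]
grip 3 0.69 385 133 159 349 369
grip 4 0.73 541 290 320 271 294
knob 3 0.55 365 134 159 349 369
knob 4 0.79 532 290 320 272 295
```

View pics/crop.png

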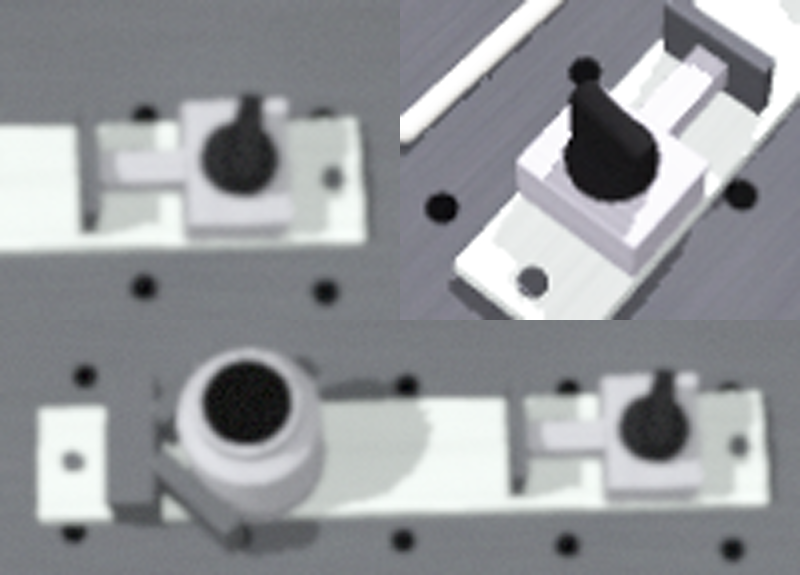

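The crop shows the rail corners, the block top and the black knob. The knob's bar lies crosswise to the rail, so it is loose. I'll compute the rail geometry from these corners.

```bash
python3 - <<'E'
from h import *
from scipy.spatial.transform import Rotation as R
t=env.snapshot("top");s=env.snapshot("scene")
c=[at(t,(r,k),.012)[:2] for r,k in((144.2,190.5),(175,191),(139.5,389.6),(170.3,391.2))]
A,B=(c[0]+c[1])/2,(c[2]+c[3])/2
u=(A-B)/np.linalg.norm(A-B);th=np.arctan2(u[1],u[0])
print("rail",A,B,np.linalg.norm(A-B),np.linalg.norm(c[0]-c[1]),np.linalg.norm(c[2]-c[3]),"dir",u,th)
b=[at(t,x,.048)[:2] for x in((135,345),(134.3,372),(165.5,373),(166.5,346.8))]
m=np.mean(b,0);print("block",np.round(b,4),m,"sizes",[np.linalg.norm(b[i]-b[i-1]) for i in range(4)])
n=np.array([-u[1],u[0]]);print("lat off",(m-B)@n,"along",(m-B)@u)
bs=[at(s,(270+y/4,230+x/4),.048)[:2] for x,y in((118,172),(234,245),(303,172),(190,108))]
print("block scene",np.mean(bs,0),[np.linalg.norm(bs[i]-bs[i-1]) for i in range(4)])
e1=at(t,(134.5,362.5),.088);print("handle end",e1)
# scene handle-top ridge ends, crop px
for x,y in((588,88),(648,140)): print("ridge",at(s,(270+y/4,230+(x-400)/4),.088))
o=env.look_for("can_mid",t)
for r in o[1:2]: print("can",at(t,r["location"],.06))
# ik
g=B+u*((m-B)@u)
for add in(0,np.pi):
  for d in(0,-1.52):
    # tool z down; tool y at yaw angle
    y=th+add+d; Y=np.array([np.cos(y),np.sin(y),0]);Z=np.array([0,0,-1.]);X=np.cross(Y,Z)
    rv=R.from_matrix(np.c_[X,Y,Z]).as_rotvec()
    for f in(0,.13):
      q=env.solve_ik([*(g+u*f),.058],rv);print(add,d,f,None if q is None else np.round(q,2))
E
```

```text
rail [0.6377553  0.22184967] [ 0.66180128 -0.21833364] 0.44083959813574963 0.07133873120138498 0.07172875781432761 dir [-0.05454588  0.99851127] 1.6253692905211334
block [[ 0.6914 -0.1138]
 [ 0.6946 -0.172 ]
 [ 0.6241 -0.1734]
 [ 0.6202 -0.1177]] [ 0.65756093 -0.14421809] sizes [np.float64(0.071232203332353), np.float64(0.05830035441234), np.float64(0.07055232425668113), np.float64(0.055786635248337636)]
lat off 0.0001913409986945329 along 0.07423650540989794
block scene [ 0.66349814 -0.15211874] [np.float64(0.046245759658852144), np.float64(0.0632276228883562), np.float64(0.0478390477614323), np.float64(0.060782081361348016)]
handle end [ 0.67770499 -0.14535447  0.088     ]
ridge [ 0.64135989 -0.14308855  0.088     ]
ridge [ 0.67808783 -0.14470167  0.088     ]
can [0.64162475 0.0848989  0.06      ]
0 0 0 [-0.14  0.69  0.39  1.7  -0.34  0.81  2.02]
0 0 0.13 [-0.3   0.65  0.32  1.76 -0.28  0.77  1.78]
0 -1.52 0 [-0.34  0.78  0.7   1.72 -0.63  0.88  0.73]
0 -1.52 0.13 [-0.44  0.69  0.52  1.77 -0.46  0.8   0.42]
3.141592653589793 0 0 [-0.33  0.77  0.68  1.72 -0.61  0.87 -0.9 ]
3.141592653589793 0 0.13 [-0.56  0.75  0.71  1.78 -0.63  0.85 -1.06]
3.141592653589793 -1.52 0 [-0.59  1.12  1.26  1.73 -1.15  1.22 -2.04]
3.141592653589793 -1.52 0.13 [-0.8   1.1   1.26  1.79 -1.15  1.19 -2.2 ]
```

```bash
cat >> h.py <<'E'
from scipy.spatial.transform import Rotation as R
u=np.array([-.0545,.9985]);th=1.6254
def rv(d):
    y=th+d;Y=np.array([np.cos(y),np.sin(y),0]);Z=np.array([0,0,-1.])
    return R.from_matrix(np.c_[np.cross(Y,Z),Y,Z]).as_rotvec()
G=np.array([.658,-.144])
def st(m=""):
    s=env.sense();print(m,"t%.2f"%s["clock"],s["tool_pos"].round(4) if hasattr(s["tool_pos"],"round") else np.round(s["tool_pos"],4),"F",np.round(s["wrist_force"],1),"T",np.round(s["ft_torque"],2),"w%.4f"%s["gripper_width"],np.round(s["grip_force"],1),"q7",round(s["q"][6],2));return s
E
python3 - <<'E'
from h import *
st("0")
env.goto([*G,.2],rv(-.07));st("above")
env.move_gripper(.055)
env.move_straight([*G,.059],.15);st("down")
env.move_gripper(.0,40);st("closed")
save(env.snapshot("scene"),"grasp.png")
f0=np.array(env.sense()["wrist_force"])[:2]@u
env.move_straight([*(G+u*.075),.059],.1);st("slid")
d=.075
while d<.125:
    d+=.002
    env.move_straight([*(G+u*d),.059],.03)
    f=np.array(env.sense()["wrist_force"])[:2]@u-f0
    print(round(d,3),round(f,1),end="; ")
    if f<-9: break
st("end")
save(env.snapshot("top"),"slid.png")
E
```

```text
0 t1.35 [0.174  0.6522 0.2313] F [-0.4 -0.2 -0.3] T [-0.04  0.02  0.02] w0.0853 0.0 q7 -0.08
above t4.61 [ 0.6583 -0.1429  0.1999] F [0.5 0.5 0.3] T [ 0.01 -0.03  0.04] w0.0855 0.0 q7 2.01
down t6.11 [ 0.6588 -0.1444  0.0601] F [ 0.9 -0.3  0.1] T [-0.01  0.04  0.03] w0.0552 0.0 q7 2.09
closed t6.55 [ 0.6583 -0.1443  0.0598] F [-0.9 -0.2  6.2] T [ 0.08  0.28 -0.5 ] w0.0138 39.0 q7 2.09
slid t7.50 [ 0.6541 -0.0668  0.0598] F [-2.3  2.   9.2] T [ 0.36  0.45 -0.52] w0.0137 41.7 q7 1.99
0.077 0.6; 0.079 -2.0; 0.081 -2.6; 0.083 -2.7; 0.085 -3.3; 0.087 -2.4; 0.089 -2.8; 0.091 -3.1; 0.093 -2.6; 0.095 -2.7; 0.097 -1.7; 0.099 -2.8; 0.101 -1.7; 0.103 -2.4; 0.105 -2.8; 0.107 -2.8; 0.109 -3.8; 0.111 -7.5; 0.113 -11.4; end t12.25 [ 0.6524 -0.0353  0.0598] F [  0.9 -10.5   3.9] T [-2.19 -0.31 -0.44] w0.0138 38.8 q7 1.93
```

View pics/slid.png

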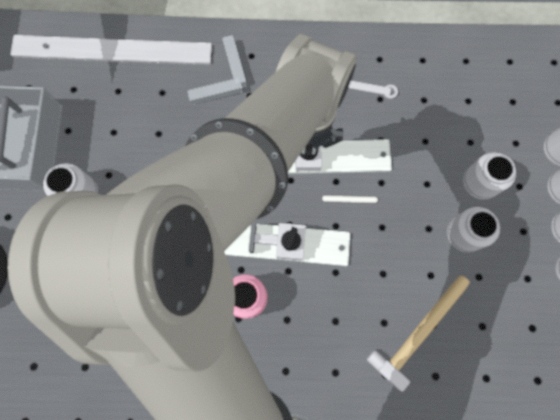

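The force rises from 0.109 on, so the pad is on the can. Next I turn the knob clockwise in steps, watching the moment.

```bash
python3 - <<'E'
from h import *
p=[*(G+u*.1125),.059]
for a in(.35,.7,1.0,1.25,1.4,1.47,1.52,1.57,1.62):
    env.move_straight(p,.1,rv(-a)); s=st(a)
    r=R.from_rotvec(s["ee_rot"]).as_matrix()[:,1];print("   yaw",round(th-np.arctan2(r[1],r[0]),3))
    if abs(s["ft_torque"][2]+.45)>2.0: break
save(env.snapshot("scene"),"turned.png")
E
```

```text
0.35 t12.73 [ 0.6527 -0.0353  0.0599] F [ 0.7 -9.5  4.4] T [-2.05 -0.35 -0.06] w0.0132 40.0 q7 1.71
   yaw 0.352
0.7 t13.23 [ 0.6527 -0.0352  0.0599] F [ 2.5 -9.2  2.4] T [-2.07 -0.39 -0.1 ] w0.0132 39.9 q7 1.42
   yaw 0.702
1.0 t13.68 [ 0.6527 -0.0352  0.0599] F [ 2.2 -9.5  2.9] T [-2.04 -0.54 -0.04] w0.0134 39.9 q7 1.18
   yaw 1.002
1.25 t14.08 [ 0.6527 -0.0351  0.0599] F [ 2.7 -9.1  3. ] T [-2.02 -0.44 -0.09] w0.0131 39.8 q7 0.97
   yaw 1.252
1.4 t14.38 [ 0.6528 -0.0351  0.0599] F [ 2.3 -9.8  3.4] T [-2.02 -0.49 -0.03] w0.0136 39.9 q7 0.85
   yaw 1.402
1.47 t14.63 [ 0.6528 -0.0351  0.0599] F [ 2.6 -9.3  3.3] T [-2.   -0.57 -0.09] w0.0130 39.9 q7 0.79
   yaw 1.472
1.52 t14.88 [ 0.6528 -0.035   0.0599] F [  2.2 -10.    3.2] T [-2.07 -0.52 -0.03] w0.0134 39.8 q7 0.74
   yaw 1.522
1.57 t15.13 [ 0.6528 -0.035   0.0599] F [ 2.5 -9.   3.4] T [-2.1  -0.51  0.08] w0.0134 39.8 q7 0.7
   yaw 1.571
1.62 t15.38 [ 0.6528 -0.0347  0.0599] F [ 3.2 -9.8  3.9] T [-2.   -0.43  0.82] w0.0133 49.1 q7 0.66
   yaw 1.619
```

View pics/turned.png

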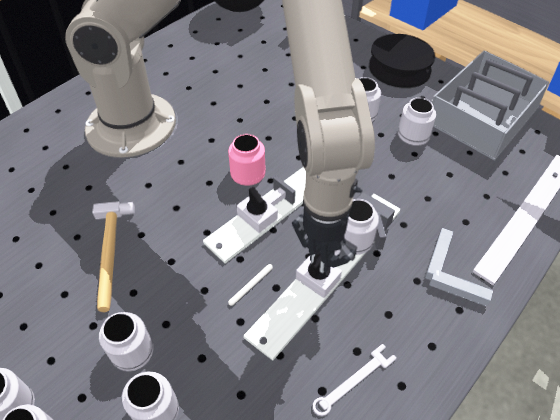

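The moment jumps at 1.62, so the end stop is being reached. I'll confirm with a little more turn, then release.

```bash
python3 - <<'E'
from h import *
p=[*(G+u*.1125),.059]
for a in(1.66,1.70):
    env.move_straight(p,.1,rv(-a)); s=st(a)
    if abs(s["ft_torque"][2])>2.5: break
env.move_straight(p,.1,rv(-a+.07));st("back")
env.move_gripper(.05);st("open")
env.move_straight([p[0],p[1],.25],.15)
env.goto([.45,-.35,.3],rv(-1.5));st("away")
t=env.snapshot("top");s=env.snapshot("scene")
a=cv2.resize(t["color"][110:260,140:400,::-1],(800,462),interpolation=cv2.INTER_CUBIC)
cv2.imwrite("pics/fin_top.png",a)
cv2.imwrite("pics/fin_scene.png",cv2.resize(s["color"][170:370,190:440,::-1],(750,600),interpolation=cv2.INTER_CUBIC))
E
```

```text
1.66 t15.68 [ 0.6528 -0.0347  0.06  ] F [ 1.4 -9.6  3.9] T [-2.09 -0.36  1.42] w0.0136 64.3 q7 0.63
1.7 t15.93 [ 0.6528 -0.0347  0.0601] F [  1.4 -10.3   4.5] T [-2.2  -0.41  2.11] w0.0135 81.4 q7 0.6
back t16.18 [ 0.6528 -0.0347  0.0599] F [ 1.8 -9.8  3.1] T [-2.05 -0.48  1.03] w0.0132 53.4 q7 0.65
open t16.62 [ 0.6517 -0.0308  0.0587] F [-0.1  0.2 -0.3] T [-0.01  0.04  0.  ] w0.0497 0.0 q7 0.65
away t19.47 [ 0.4514 -0.3487  0.2996] F [-0.9 -0.2 -0. ] T [-0.02 -0.02  0.  ] w0.0500 0.0 q7 1.14
```

View pics/fin_top.png

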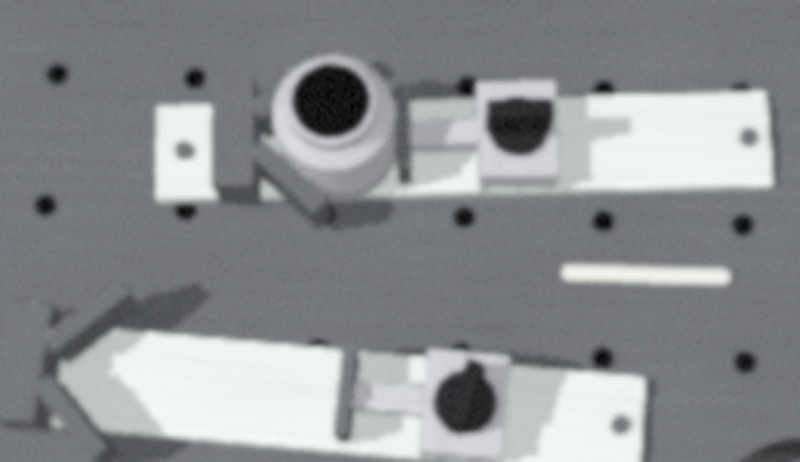

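View pics/fin_scene.png

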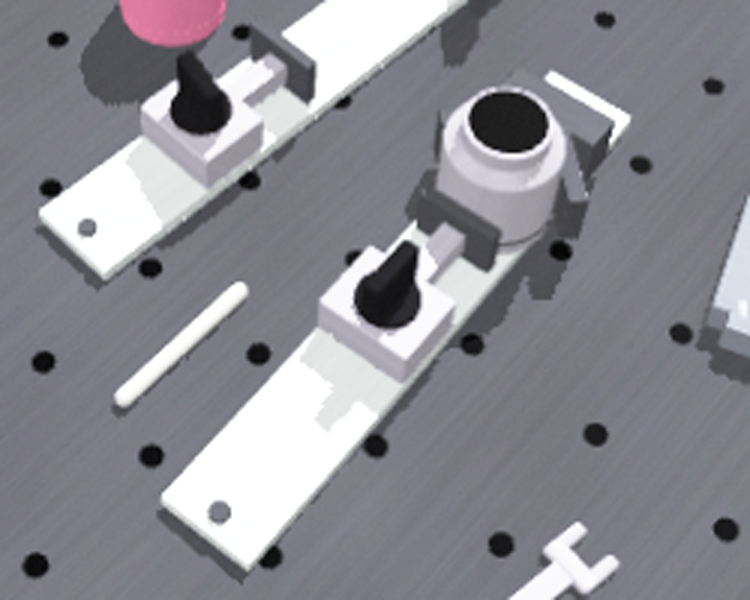

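The pad rests on the can at (405,140) in the top crop. The bar lies along the rail, the can is upright and seated, and the other stop hasn't moved. I'm handing the job in.

```bash
python3 -c "
from h import *
print(env.sign_off())"
```

```text
the job is handed in; nothing more can be done
None
```

I slid the stop until its pad rested on the can, turned the knob clockwise to its end stop, let go and handed the job in; in the final pictures the can is upright in its V-block and the other stop looks untouched (the sign-off returned no verdict).

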